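# Set a dough sheeter's blank gap selector by clicks and lower its guard

### The job

The scale on the dough sheeter's gap selector has worn off, so set it by feel: turn the round knob back (anticlockwise seen from above) to its end stop without forcing it, then turn it forward exactly four clicks for three-millimetre dough and let go. Make the machine ready to run by lowering its roller guard gently until it is fully closed, and leave everything else on and around it where it is.

Things in the scene. Friction and masses are not known exactly. Their poses are not given: they have to be found in the camera images.
- sheeter: fixed bench dough sheeter, white with steel rollers, about 310 x 370 x 165 mm (x, y, z) with the guard closed. Origin: centre of its underside, on the table; x to its back, y to its left, z up. Right half (y < 0): gear head, top 125 mm above the table, with the selector knob. Left half (y > 0): rollers along y between side plates, infeed table in front, hinged clear guard above.
- knob_grip (a point): fixed point on the selector knob's upright axis, 148 mm above the table, at the knob's mid-height. The knob is a blank round black fluted cylinder, 44 mm in diameter (46 over the flutes), from 131 to 165 mm above the table. It turns about z; forward (gap opens) is clockwise seen from above. Nothing on it shows how far it is turned.
- detent (a point): fixed point on the knob's axis inside the gear head, 100 mm above the table: the notched wheel. Nine notches 30 degrees apart; between them a spring ball resists with up to about 0.17 N m, then pulls the knob on into the next notch, where it stays when released. First notch, at the anticlockwise stop: gap 1.0 mm; each click adds 0.5 mm. It was left anywhere from the third to the sixth notch.
- stop_pins: the selector's two stop pins, fixed, hidden in the gear head (origin on the knob's axis at the head's top, 125 mm above the table). The selector's lug meets them 24 mm from the axis, about 4 degrees beyond the first and the last notch; more than 22 N there (0.53 N m on the knob) bends them.
- upper_roller (a point): centre of the upper roller (steel, 44 mm in diameter, lying along the sheeter's y): 113.0 mm above the table with the selector in its first notch, rising 0.5 mm with each click, so 115.0 mm after four clicks. The steps are smaller than the noise of a reading.
- guard (a joint): the guard's hinge: 0 = fully closed (lying level over the rollers), positive = raised, starts about 0.85 to 1.15 rad; stiff, so that it stays where it is left; a push of about 1 to 4 N on its handle moves it
- guard_handle (a point): middle of the guard's bar handle, an 11 mm round steel bar about 100 mm long, parallel to the sheeter's y axis, standing 35 mm off the guard's front lip on two posts at its ends; 194 mm in front of and 12 mm below the hinge line when closed, moving on an arc about the hinge line
- guard_hinge (a point): fixed point on the guard's hinge line, above the middle of the rollers' length at the back of the sheeter, 152 mm above the table; the line is parallel to the sheeter's y axis
- cutter_bell: bystander: loose bell-shaped steel biscuit cutter, 84 x 70 x 25 mm, on the table to the right of the sheeter; origin at the centre of its underside
- cutter_round: bystander: loose round steel biscuit cutter, 52 mm across, 26 mm high, standing on top of the gear head behind the knob; origin at the centre of its underside
- spare_ring_0: bystander: loose grey ring, 59 mm across, 12 mm high, on the table further right; origin at the centre of its underside

How it is judged:
On the way, in this order (a step that is already met when the one before it is completed fails the run):
1. the selector has been turned back to its end stop, into the first notch (height (world z) of upper_roller below 0.1132 m), for 0.1 s.
2. the selector stands four clicks forward of the stop, released (height (world z) of upper_roller between 0.1148 and 0.1152 m and contact force between the fingers and sheeter below 0.1 N), for 0.3 s.
At the end, for the whole second after the job is handed in: the selector rests in the fourth notch after the first one, so the upper roller stands 115.0 mm above the table within 0.2 mm; the guard is closed within 0.04 rad; the sheeter is no longer touched (all of step 2 and value of joint guard below 0.04 rad and contact force between the arm and sheeter below 0.1 N).
It fails at once if the selector is forced against a stop with more than 22 N at the pin (contact force between stop_pins and anything else above 22 N).
It fails at once if the guard is slammed (closing faster than 2 rad/s) (velocity of joint guard below -2 rad/s).
It fails at once if a loose bystander is moved by more than 30 mm (distance of any of cutter_round, cutter_bell, spare_ring_0 from where it was at the start of the episode above 0.03 m).
It also fails if it takes over 72 s, if anything falls off the work surface, if the arm or the gripper's body presses on something with over 40 N, if the wrist force passes 120 N, or if a joint passes its speed limit or range.

### The arm

A 7-joint arm with a two-finger parallel gripper is mounted at the origin on a cart in front of the work surface, level with it; the furniture and walls round the work are solid. World frame = base frame: x ahead of the robot, y to its left, z up, the work surface at z = 0. Lengths are in m, angles in rad, forces in N, time in s.
With the tool pointing down it reaches from about 0.425 to 0.925 m from the base axis. Payload 6.8 kg.
Tool frame: the origin (TCP) lies midway between the tips of the shut fingers; the grasp point (between the pads) lies 19 mm behind it; y points along the fingers, x is the direction in which the jaws open and shut, and the axes are right-handed (so a half turn about y gives the same grasp; the last joint's range is limited). The gripper opens to 85 mm and grips with 20 to 120 N. Pads are 22 mm wide; open, the fingers measure 114 mm over their backs; the gripper's body (76 mm by 85 mm) begins 54 mm behind the grasp point. The pads swing forward as they close: fully open they stand 13 mm farther back than shut.
Start: joints at [-1.372, 0.477, 0.022, 1.555, -0.011, 1.109, -0.083], TCP at [0.204, 0.643, 0.231] pointing down, gripper open.
Joint ranges: [-2.96, 2.96], [-0.34, 2.1], [-1.41, 1.46], [0.24, 2.44], [-1.37, 4.51], [0.17, 1.92], [-2.96, 2.96]. Speed limits (rad/s): [2.39, 2.39, 3.14, 3.14, 3.14, 3.14, 3.14].

### API

Orientations are given as a unit quaternion [w, x, y, z].
In Python, from station import robot gives the robot as it stands.
- The arm moves only by the tool apply_moves, never from a script. Its argument "moves" is a list that holds one entry, the list of rows, each a list of 7 numbers: the turn, a rotation vector about the tool's x, y, z in degrees, then the shift along the tool's x, y, z in cm, then the opening, from -1 (shut) to 1 (fully open). In form: [[[ax, ay, az, tx, ty, tz, claw], ...]]. A call has 1 to 12 rows; each row is the pose to reach, as a shift and turn from the pose commanded when the call began, along the tool's axes at that moment; what a row does not reach only later rows make up. A row lasts 1/12 s, in which the tool goes at most 41.7 mm and 7.16 degrees, less where a joint would pass 70% of its speed; a pose out of reach is approached as far as the arm can. A call with a gripper value outside its range is refused whole. The fingers move at their own pace and stop on an object; "newtons" is the grip in N (left out, the last holds). Time passes only in rows, so rows that repeat a pose let the fingers close. It gives the time, the measured TCP pose, the force and the opening at its end, in the units of the state.
- robot.state(): the state, without advancing time (a new reading comes with each control period).
- robot.grab_frame(name): name is "side" or "top"; returns the picture (384x512x3 uint8, red, green, blue); there is no depth.
- robot.camera_params(name): a dict with "fov_y" (degrees; the focal length in pixels is half the picture's height over the tangent of half this angle, whatever the lens; pixels are square), "cx", "cy" (the principal point, pixels), "rvec" (rotation vector, rad) and "tvec" (3), from world to camera coordinates, as OpenCV has them. Camera axes: x right, y down, z forward; pixel columns grow to the right and rows downward; lengths in m; the calibration is good to about 2 mm. A picture is of the moment at which its call begins. camera_params takes no time and is no camera call.
- robot.hand_in(): hands the job in, once; it reports no verdict.
The state is a dict: "time_s": time; "q": joint angles; "qvel": joint speeds; "joint_efforts": joint torques, N m; "position": TCP position; "ee_rot": TCP orientation; "force": force on the tool from outside, world axes, zero at the start; "wrist_torque": the same for the moment, N m; "grip_width": opening from 0.0 (shut) to 1.0 (fully open).
Only numpy, scipy, OpenCV 4.12 (cv2) and the standard library are available. Lean on these libraries where they do the work, as an engineer would, in place of code of your own. Each camera call takes 0.05 s, during which the arm holds its last target.

## Working session

There is one attempt and no reset: what is moved stays moved. The work goes in short steps, Python scripts to look and compute and a tool call to move; the robot and the scene stay as the last step left them, time stands still between calls to the robot, and variables do not carry over. Pictures are saved under pics/ and viewed, and the job is handed in when it is done.

Besides the shell and the picture viewer there is one more tool, called in YAML: its name, and indented under it one key for each argument. apply_moves: Moves the arm, as the interface text tells. Its arguments: {"type":"object","properties":{"moves":{"type":"array","items":{"type":"array","items":{"type":"array","items":{"type":"number"}}}},"newtons":{"type":"number"}},"required":["moves"]}

```bash
ls; mkdir -p pics; python3 - <<'E'
from station import robot
import cv2
for n in ("side","top"):
    im=robot.grab_frame(n); cv2.imwrite(f"pics/{n}0.png",im[:,:,::-1]); print(n,robot.camera_params(n))
print(robot.state())
E
```

```text
pics
side {'fov_y': 46.59634159608659, 'cx': 251.2282161333654, 'cy': 187.3298449840711, 'rvec': array([ 1.92918442, -0.19852682,  0.10691804]), 'tvec': array([-0.58101453,  0.13807351,  1.21203979])}
top {'fov_y': 48.06359690748265, 'cx': 255.55020194895977, 'cy': 190.91128032790314, 'rvec': array([ 2.17013903, -2.18822883,  0.08124503]), 'tvec': array([-0.03500906,  0.59832446,  1.42665366])}
{'time_s': 0.1, 'q': array([-1.372118  ,  0.47773366,  0.02233708,  1.5563181 , -0.01149975,
        1.10926298, -0.08310974]), 'qvel': array([ 0.0015505 , -0.00167816,  0.00018105, -0.00056404,  0.0017146 ,
        0.00155095,  0.00086337]), 'joint_efforts': array([ 4.56052978e-03, -5.97767580e+01,  1.61370154e+00, -2.81952757e+01,
        1.28684312e-02,  5.12141050e-03, -1.04837952e-06]), 'position': array([0.20369469, 0.6430015 , 0.23042649]), 'ee_rot': array([-0.57015578,  0.5708846 ,  0.41730972, -0.41816953]), 'force': array([ 0.51540803,  0.22684905, -0.22719893]), 'wrist_torque': array([ 0.00080437,  0.02307577, -0.02041906]), 'grip_width': 1.0008419878048127}
```

View pics/side0.png

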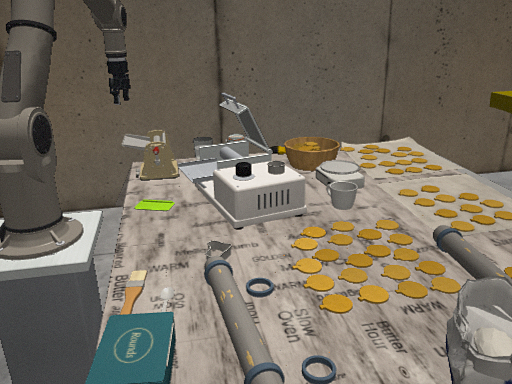

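View pics/top0.png

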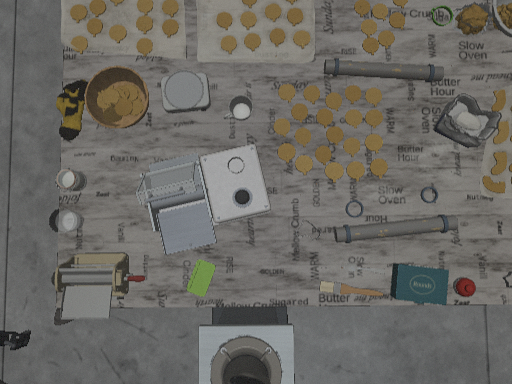

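```bash
cat > h.py <<'E'
import numpy as np, cv2
from scipy.spatial.transform import Rotation as R
from station import robot
def cam(n):
    p=robot.camera_params(n); f=192/np.tan(np.radians(p['fov_y']/2))
    K=np.array([[f,0,p['cx']],[0,f,p['cy']],[0,0,1]]); return K,R.from_rotvec(p['rvec']).as_matrix(),p['tvec']
def proj(n,X):
    K,Rm,t=cam(n); c=np.atleast_2d(X)@Rm.T+t; u=c@K.T; return u[:,:2]/u[:,2:]
def ray(n,uv):
    K,Rm,t=cam(n); d=Rm.T@np.linalg.solve(K,[uv[0],uv[1],1]); return -Rm.T@t,d
def atz(n,uv,z):
    o,d=ray(n,uv); return o+d*(z-o[2])/d[2]
def tri(uvs,uvt):
    A=[];b=[]
    o1,d1=ray("side",uvs);o2,d2=ray("top",uvt)
    s=np.linalg.lstsq(np.c_[d1,-d2],o2-o1,rcond=None)[0]
    p,q=o1+s[0]*d1,o2+s[1]*d2
    return (p+q)/2,np.linalg.norm(p-q)
def crop(im,x0,y0,x1,y1,k,fn):
    c=cv2.resize(im[y0:y1,x0:x1],None,fx=k,fy=k,interpolation=cv2.INTER_CUBIC)
    cv2.imwrite(fn,c)
E
python3 - <<'E'
from h import *
t=cv2.imread("pics/top0.png");s=cv2.imread("pics/side0.png")
crop(t,130,135,290,255,5,"pics/tc.png");crop(s,170,85,320,235,4,"pics/sc.png")
for n in("side","top"):print(cam(n)[0][0,0],ray(n,(256,192)))
E
```

```text
445.85819352604335 (array([ 0.37660806, -1.17445859,  0.55181158]), array([ 0.17935485,  0.91212371, -0.36889894]))
430.5957554484285 (array([ 0.48390993, -0.04561975,  1.46911826]), array([ 0.0761554 ,  0.00286968, -0.99709558]))
```

View pics/tc.png

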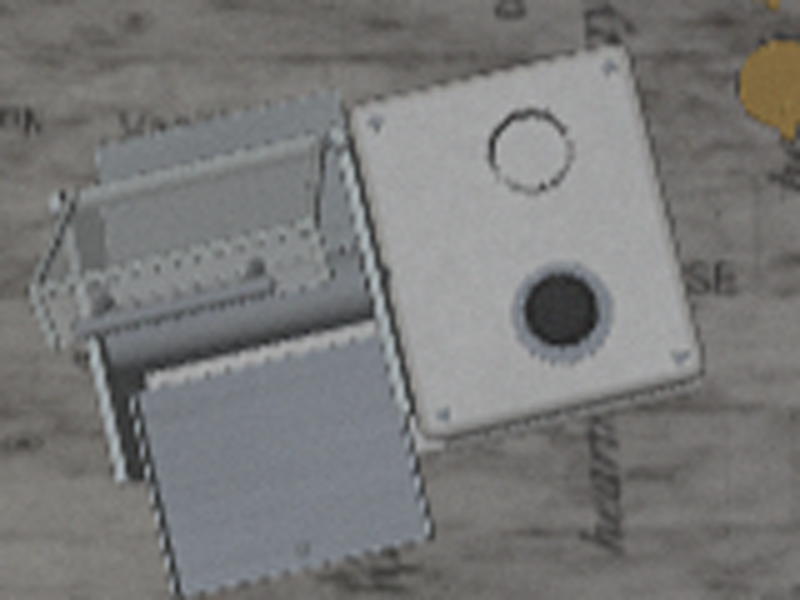

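View pics/sc.png

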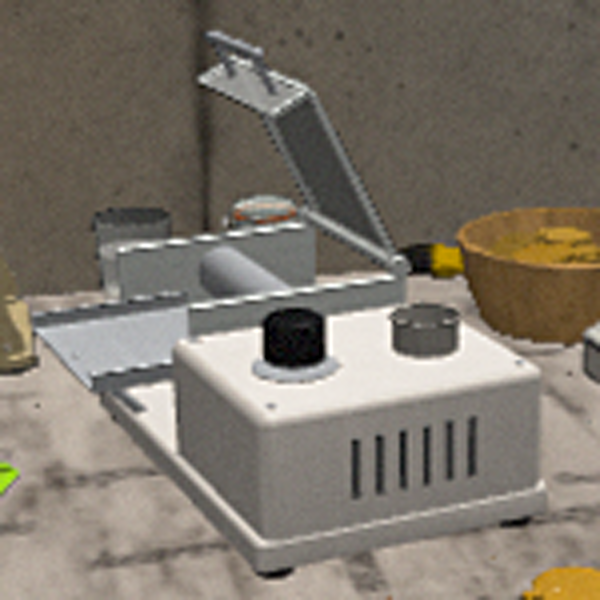

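```bash
python3 - <<'E'
from h import *
T=lambda x,y:((x+.5)/5-.5+130,(y+.5)/5-.5+135)
S=lambda x,y:((x+.5)/4-.5+170,(y+.5)/4-.5+85)
k=atz("top",T(562,309),.165);print("knob",k,tri(S(295,319),T(562,309)), proj("side",[k]),S(295,319))
print("knob from side z.165",atz("side",S(295,319),.165))
print("handle",tri(S(236,48),T(176,307)))
e=[tri(S(211,38),T(80,330)),tri(S(262,58),T(272,284))];print(e)
c=[atz("top",T(*p),.125) for p in((350,108),(432,437),(700,375),(625,45))]
for a in c:print(a)
for a,b in zip(c,c[1:]+c[:1]):
    d=b-a;print(np.linalg.norm(d),np.degrees(np.arctan2(d[1],d[0])))
print("cutter",atz("top",T(531,151),.151))
# infeed
print(robot.state()['ee_rot'],R.from_quat(robot.state()['ee_rot'],scalar_first=True).as_matrix())
E
```

```text
knob [0.57048036 0.00073864 0.165     ] (array([0.57178644, 0.00062802, 0.16327887]), np.float64(0.0024038753066837983)) [[242.4661446 163.8545937]] (243.375, 164.375)
knob from side z.165 [ 0.57214011 -0.00453241  0.165     ]
handle (array([0.56469558, 0.20166674, 0.32019542]), np.float64(0.00343026250090993))
[(array([0.55237885, 0.25293649, 0.32055308]), np.float64(0.002630481176674627)), (array([0.5767421 , 0.15022758, 0.32039137]), np.float64(0.003729648345667662))]
[0.70128453 0.13515417 0.125     ]
[0.49391186 0.08360681 0.125     ]
[ 0.53113875 -0.08373178  0.125     ]
[ 0.73992665 -0.03858721  0.125     ]
0.21368330131309757 -166.0407036192195
0.17142941255594332 -77.45796606041033
0.21361277100047957 12.200794802496462
0.1779867376787182 102.53915299081831
cutter [0.66929534 0.01982058 0.151     ]
[-0.57015578  0.5708846   0.41730972 -0.41816953] [[ 3.01973692e-01 -3.72163168e-04 -9.53316186e-01]
 [ 9.53314933e-01 -1.54996099e-03  3.01973900e-01]
 [-1.58998646e-03 -9.99998730e-01 -1.13258737e-04]]
```

```bash
cat >> h.py <<'E'
def plan(P,az=None):
    """tool shift (cm) to world P and turn about tool y to bring tool x to azimuth az (deg)"""
    s=robot.state(); M=R.from_quat(s['ee_rot'],scalar_first=True).as_matrix()
    d=M.T@(np.array(P)-s['position'])*100
    a=np.degrees(np.arctan2(M[1,0],M[0,0]))
    print("pos",s['position'].round(4),"az",round(a,2),"tilt",M[2].round(4),"q7",s['q'][6].round(3),"t",round(s['time_s'],2))
    print("shift cm",d.round(2), "turn y",None if az is None else round((a-az+180)%360-180,2))
def st():
    s=robot.state(); M=R.from_quat(s['ee_rot'],scalar_first=True).as_matrix()
    print("t",round(s['time_s'],2),"pos",s['position'].round(4),"az",round(np.degrees(np.arctan2(M[1,0],M[0,0])),2),"F",s['force'].round(2),"T",s['wrist_torque'].round(3),"w",round(s['grip_width'],3),"q",s['q'].round(2))
E
python3 -c "
from h import *
plan((.565,.202,.42),13)"
```

```text
pos [0.2037 0.643  0.2304] az 72.42 tilt [-1.6e-03 -1.0e+00 -1.0e-04] q7 -0.083 t 0.1
shift cm [-31.16 -18.9  -47.76] turn y 59.42
```

apply_moves:
  moves:
    - [[0, 0, 0, 0, -4, 0, 1], [0, 0, 0, 0, -8, 0, 1], [0, 0, 0, 0, -12, 0, 1], [0, 7, 0, -3, -15, -5, 1], [0, 14, 0, -6, -19, -9, 1], [0, 21, 0, -8, -19, -13, 0.5], [0, 28, 0, -11, -19, -16, 0.3], [0, 35, 0, -13, -19, -20, 0], [0, 42, 0, -15, -19, -23, -0.2], [0, 49, 0, -17, -19, -27, -0.2], [0, 55, 0, -19, -19, -30, -0.2], [0, 59, 0, -21, -19, -33, -0.2]]

```text
time_s: 1.1
position: [0.4356, 0.3661, 0.421]
ee_rot: [0.702, -0.702, -0.081, 0.081]
force: [0.6, 0.3, -1.0]
grip_width: 0.398
```

```bash
python3 -c "
from h import *
plan((.565,.202,.42),13);st()"
```

```text
pos [0.4356 0.3661 0.421 ] az 13.12 tilt [-2.e-04 -1.e+00  1.e-04] q7 -0.518 t 1.1
shift cm [  8.88   0.1  -18.92] turn y 0.12
t 1.1 pos [0.4356 0.3661 0.421 ] az 13.12 F [ 0.64  0.25 -0.95] T [0.028 0.034 0.026] w 0.398 q [-1.1   0.18  0.34  1.56 -0.06  1.41 -0.52]
```

apply_moves:
  moves:
    - [[0, 0, 0, 2, 0, -4, -0.3], [0, 0, 0, 4, 0, -8, -0.3], [0, 0, 0, 6, 0, -12, -0.3], [0, 0, 0, 8, 0, -15.5, -0.3], [0, 0, 0, 8.9, 0, -18, -0.3], [0, 0, 0, 8.9, 0, -18.9, -0.3], [0, 0, 0, 8.9, 0, -18.9, -0.3]]

```text
time_s: 1.68
position: [0.5664, 0.2005, 0.4208]
ee_rot: [-0.702, 0.703, 0.08, -0.08]
force: [0.6, -0.1, 0.5]
grip_width: 0.35
```

```bash
python3 - <<'E'
from h import *
st()
for n in("side","top"):
    im=robot.grab_frame(n)[:,:,::-1].copy();cv2.imwrite(f"pics/{n}1.png",im)
    if n=="side":crop(im,170,40,320,190,4,"pics/sc1.png")
    else:crop(im,120,130,280,250,5,"pics/tc1.png")
E
```

```text
t 1.68 pos [0.5664 0.2005 0.4208] az 13.02 F [ 0.56 -0.06  0.51] T [ 0.04  -0.001 -0.03 ] w 0.35 q [-0.82  0.25  0.48  1.49 -0.11  1.43 -0.11]
```

View pics/sc1.png

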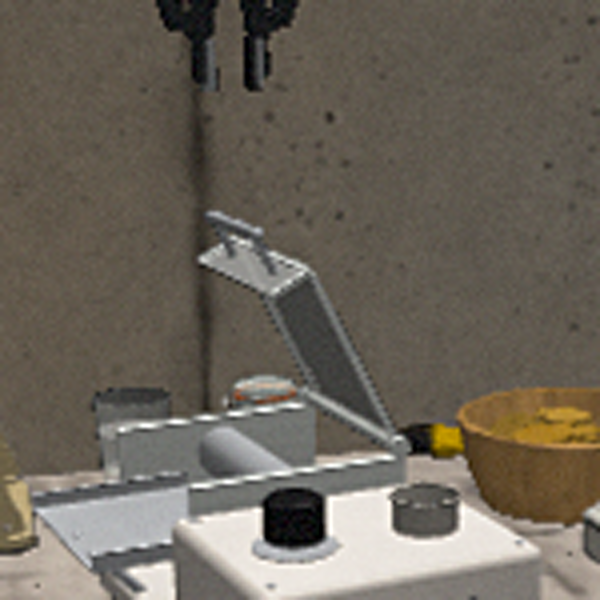

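View pics/tc1.png

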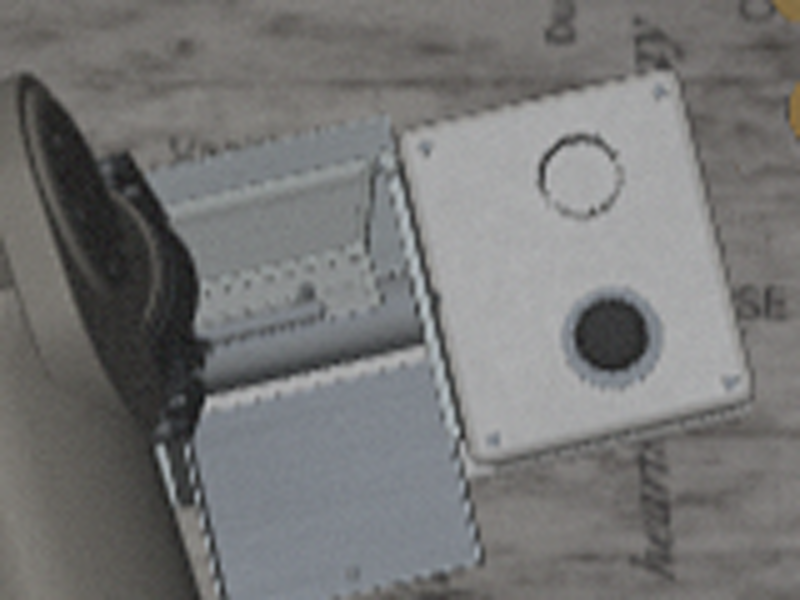

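apply_moves:
  moves:
    - [[0, 0, 0, 0, 3, 0, -0.3], [0, 0, 0, 0, 6, 0, -0.3], [0, 0, 0, 0, 8, 0, -0.3], [0, 0, 0, 0, 9.5, 0, -0.3], [0, 0, 0, 0, 10.6, 0, -0.3], [0, 0, 0, 0, 11.7, 0, -0.3], [0, 0, 0, 0, 11.7, 0, -0.3]]

```text
time_s: 2.37
position: [0.5636, 0.206, 0.3021]
ee_rot: [-0.702, 0.702, 0.082, -0.085]
force: [-0.7, 0.4, -0.4]
grip_width: 0.352
```

```bash
python3 - <<'E'
from h import *
st()
for n in("side",):
    im=robot.grab_frame(n)[:,:,::-1].copy();crop(im,195,50,275,130,7,"pics/sc2.png")
E
```

```text
t 2.37 pos [0.5636 0.206  0.3021] az 13.56 F [-0.69  0.36 -0.39] T [-0.057  0.051  0.025] w 0.352 q [-0.81  0.31  0.45  1.68 -0.15  1.19 -0.08]
```

View pics/sc2.png

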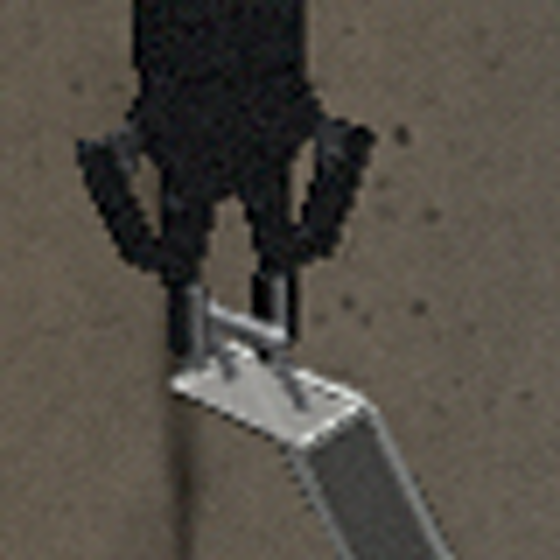

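apply_moves:
  moves:
    - [[0, 0, 0, 0, 0, 0, -0.5], [0, 0, 0, 0, 0, 0, -0.6], [0, 0, 0, 0, 0, 0, -0.7], [0, 0, 0, 0, 0, 0, -0.8], [0, 0, 0, 0, 0, 0, -1], [0, 0, 0, 0, 0, 0, -1], [0, 0, 0, 0, 0, 0, -1]]
  newtons: 20

```text
time_s: 3.0
position: [0.5651, 0.2048, 0.305]
ee_rot: [0.703, -0.702, -0.083, 0.082]
force: [-3.2, -1.4, 6.0]
grip_width: 0.119
```

```bash
python3 - <<'E'
from h import *
st()
M=R.from_quat(robot.state()['ee_rot'],scalar_first=True).as_matrix()
# arc in sheeter frame relative to grasp
r=.1944; a0=np.arcsin((.320-.152)/r); ac=-np.arctan(12/194)
for f in np.linspace(0,1,13):
    a=a0+(ac-a0)*f
    print(round(a-ac,3),"fwd cm",round(100*r*(np.cos(a)-np.cos(a0)),2),"down cm",round(100*r*(np.sin(a0)-np.sin(a)),2))
E
```

```text
t 3.0 pos [0.5651 0.2048 0.305 ] az 13.42 F [-3.23 -1.43  6.  ] T [-0.176  0.781 -0.041] w 0.119 q [-0.8   0.31  0.45  1.67 -0.15  1.19 -0.08]
1.105 fwd cm 0.0 down cm 0.0
1.013 fwd cm 1.5 down cm 0.97
0.921 fwd cm 2.91 down cm 2.08
0.829 fwd cm 4.21 down cm 3.31
0.737 fwd cm 5.39 down cm 4.65
0.645 fwd cm 6.45 down cm 6.1
0.553 fwd cm 7.36 down cm 7.64
0.461 fwd cm 8.13 down cm 9.25
0.368 fwd cm 8.75 down cm 10.93
0.276 fwd cm 9.21 down cm 12.66
0.184 fwd cm 9.51 down cm 14.43
0.092 fwd cm 9.65 down cm 16.21
-0.0 fwd cm 9.62 down cm 18.0
```

apply_moves:
  moves:
    - [[0, 0, 0, -0.7, 0.4, 0, -1], [0, 0, 0, -1.5, 1.0, 0, -1], [0, 0, 0, -2.2, 1.5, 0, -1], [0, 0, 0, -2.9, 2.1, 0, -1], [0, 0, 0, -3.6, 2.7, 0, -1], [0, 0, 0, -4.2, 3.3, 0, -1], [0, 0, 0, -4.8, 4.0, 0, -1], [0, 0, 0, -5.4, 4.6, 0, -1], [0, 0, 0, -5.9, 5.4, 0, -1], [0, 0, 0, -6.4, 6.1, 0, -1], [0, 0, 0, -6.9, 6.9, 0, -1], [0, 0, 0, -7.4, 7.6, 0, -1]]

```text
time_s: 4.0
position: [0.493, 0.188, 0.2273]
ee_rot: [0.702, -0.702, -0.083, 0.082]
force: [2.1, 2.9, 0.3]
grip_width: 0.115
```

```bash
python3 - <<'E'
from h import *
st()
for n in("side",):
    im=robot.grab_frame(n)[:,:,::-1].copy();crop(im,170,70,290,190,5,"pics/sc3.png")
E
```

```text
t 4.0 pos [0.493  0.188  0.2273] az 13.44 F [2.13 2.94 0.3 ] T [ 0.71  -0.452 -0.072] w 0.115 q [-0.85  0.25  0.43  1.93 -0.12  0.98 -0.12]
```

View pics/sc3.png

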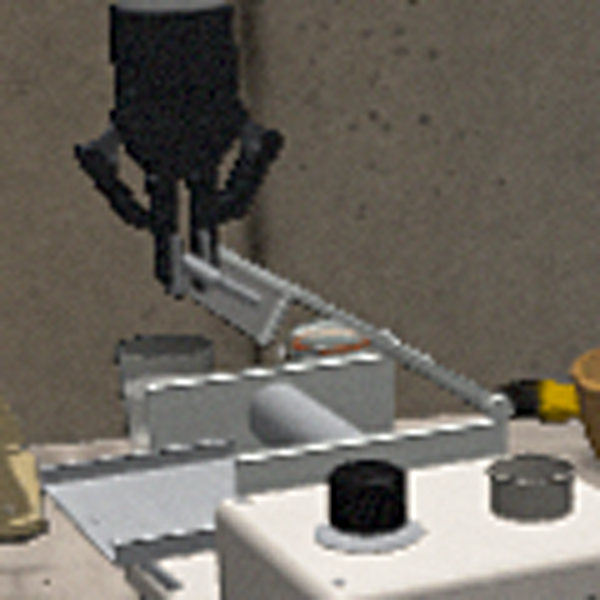

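apply_moves:
  moves:
    - [[0, 0, 0, -0.4, 0.8, 0, -1], [0, 0, 0, -0.8, 1.6, 0, -1], [0, 0, 0, -1.1, 2.5, 0, -1], [0, 0, 0, -1.4, 3.3, 0, -1], [0, 0, 0, -1.6, 4.2, 0, -1], [0, 0, 0, -1.8, 5.0, 0, -1], [0, 0, 0, -2.0, 5.9, 0, -1], [0, 0, 0, -2.1, 6.8, 0, -1], [0, 0, 0, -2.2, 7.7, 0, -1], [0, 0, 0, -2.2, 8.6, 0, -1]]

```text
time_s: 4.88
position: [0.4701, 0.1825, 0.1407]
ee_rot: [-0.702, 0.702, 0.082, -0.084]
force: [-4.9, 4.5, 1.4]
grip_width: 0.121
```

```bash
python3 - <<'E'
from h import *
st()
for n in("side",):
    im=robot.grab_frame(n)[:,:,::-1].copy();crop(im,170,70,290,190,5,"pics/sc4.png")
E
```

```text
t 4.88 pos [0.4701 0.1825 0.1407] az 13.46 F [-4.87  4.46  1.42] T [ 1.052  0.87  -0.095] w 0.121 q [-0.83  0.33  0.4   2.06 -0.18  0.78 -0.08]
```

View pics/sc4.png

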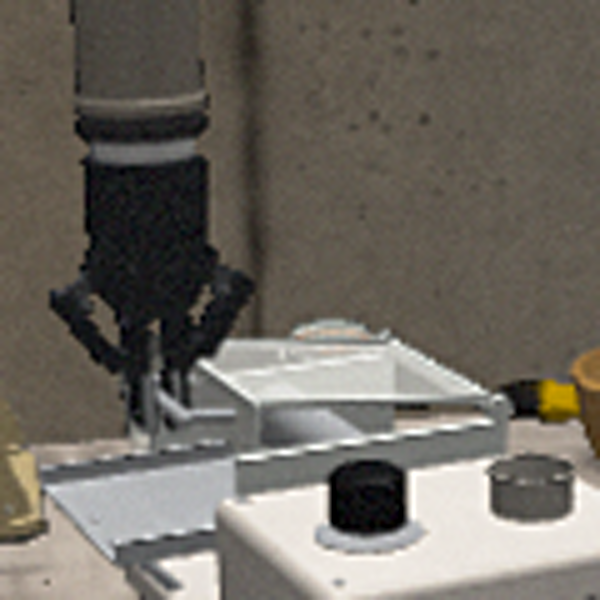

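apply_moves:
  moves:
    - [[0, 0, 0, 0, 0.4, 0, -1], [0, 0, 0, 0, 0.8, 0, -1], [0, 0, 0, 0, 1.1, 0, -1], [0, 0, 0, 0, 1.2, 0, -1]]

```text
time_s: 5.27
position: [0.47, 0.1823, 0.1286]
ee_rot: [-0.702, 0.702, 0.082, -0.084]
force: [-5.3, 5.4, 0.8]
grip_width: 0.119
```

apply_moves:
  moves:
    - [[0, 0, 0, 0, 0.2, 0, -1], [0, 0, 0, 0, 0.4, 0, -1]]

```text
time_s: 5.43
position: [0.4701, 0.1824, 0.1249]
ee_rot: [-0.702, 0.702, 0.082, -0.084]
force: [-4.0, 3.7, 1.2]
grip_width: 0.116
```

apply_moves:
  moves:
    - [[0, 0, 0, 0, 0.2, 0, -1], [0, 0, 0, 0, 0.3, 0, -1]]

```text
time_s: 5.6
position: [0.4702, 0.1824, 0.1218]
ee_rot: [-0.702, 0.702, 0.082, -0.084]
force: [-4.1, 4.3, 1.9]
grip_width: 0.119
```

apply_moves:
  moves:
    - [[0, 0, 0, 0, 0, 0, -0.7], [0, 0, 0, 0, 0, 0, -0.5], [0, 0, 0, 0, 0, 0, -0.5], [0, 0, 0, 0, 0, 0, -0.5]]

```text
time_s: 5.93
position: [0.472, 0.1817, 0.123]
ee_rot: [-0.702, 0.703, 0.082, -0.082]
force: [-0.8, 0.1, 0.3]
grip_width: 0.251
```

apply_moves:
  moves:
    - [[0, 0, 0, 0, -1, 0, -0.5], [0, 0, 0, 0, -2, 0, -0.5], [0, 0, 0, 0, -4, 0, -0.5], [0, 0, 0, 0, -5, 0, -0.7], [0, 0, 0, 0, -5, 0, -1], [0, 0, 0, 0, -5, 0, -1], [0, 0, 0, 0, -5, 0, -1]]

```text
time_s: 6.52
position: [0.4714, 0.1824, 0.1728]
ee_rot: [0.702, -0.702, -0.083, 0.083]
force: [0.4, -0.1, 0.3]
grip_width: -0.001
```

```bash
python3 - <<'E'
from h import *
st()
for n in("side",):
    im=robot.grab_frame(n)[:,:,::-1].copy();crop(im,170,70,290,190,5,"pics/sc5.png")
E
```

```text
t 6.52 pos [0.4714 0.1824 0.1728] az 13.43 F [ 0.36 -0.07  0.3 ] T [-0.031  0.021  0.003] w -0.001 q [-0.84  0.28  0.42  2.04 -0.15  0.85 -0.11]
```

View pics/sc5.png

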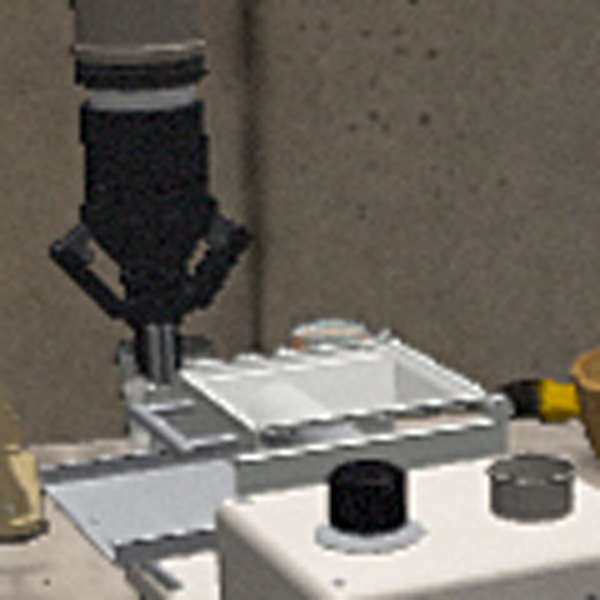

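Now press down on the bar with the shut fingers, in small steps, watching the force.

apply_moves:
  moves:
    - [[0, 0, 0, 0, 0.5, 0, -1], [0, 0, 0, 0, 1.0, 0, -1], [0, 0, 0, 0, 1.5, 0, -1], [0, 0, 0, 0, 2.0, 0, -1], [0, 0, 0, 0, 2.2, 0, -1]]

```text
time_s: 6.98
position: [0.4711, 0.1821, 0.1498]
ee_rot: [-0.702, 0.703, 0.082, -0.083]
force: [-0.2, 0.1, -0.5]
grip_width: 0.004
```

apply_moves:
  moves:
    - [[0, 0, 0, 0, 0.2, 0, -1], [0, 0, 0, 0, 0.3, 0, -1]]

```text
time_s: 7.15
position: [0.4716, 0.1824, 0.1477]
ee_rot: [-0.702, 0.702, 0.082, -0.083]
force: [0.2, -0.2, 1.4]
grip_width: 0.003
```

apply_moves:
  moves:
    - [[0, 0, 0, 0, 0.1, 0, -1], [0, 0, 0, 0, 0.2, 0, -1]]

```text
time_s: 7.32
position: [0.4719, 0.1825, 0.1462]
ee_rot: [0.702, -0.702, -0.083, 0.083]
force: [-0.4, 0.1, 0.7]
grip_width: -0.001
```

apply_moves:
  moves:
    - [[0, 0, 0, 0, 0.1, 0, -1], [0, 0, 0, 0, 0.2, 0, -1]]

```text
time_s: 7.48
position: [0.472, 0.1825, 0.1451]
ee_rot: [0.702, -0.702, -0.083, 0.083]
force: [-5.9, -2.1, 19.4]
grip_width: 0.001
```

apply_moves:
  moves:
    - [[0, 0, 0, 0, 0.1, 0, -1], [0, 0, 0, 0, 0.2, 0, -1]]

```text
time_s: 7.65
position: [0.4721, 0.1826, 0.1446]
ee_rot: [0.703, -0.702, -0.082, 0.083]
force: [-12.3, -4.9, 39.6]
grip_width: -0.002
```

apply_moves:
  moves:
    - [[0, 0, 0, 0, -1, 0, -1], [0, 0, 0, 0, -3, 0, -1], [0, 0, 0, 0, -6, 0, -0.5], [0, 0, 0, 0, -10, 0, 0], [0, 0, 0, 0, -13, 0, 0.5], [0, 0, 0, 0, -13, 0, 0.6]]

```text
time_s: 8.15
position: [0.4752, 0.1837, 0.2784]
ee_rot: [0.704, -0.7, -0.086, 0.079]
force: [1.5, -0.0, -1.1]
grip_width: 0.563
```

```bash
python3 - <<'E'
from h import *
plan((.571,-.001,.26),-75); st()
E
```

```text
pos [0.4752 0.1837 0.2784] az 13.39 tilt [ 0.0104 -0.9999  0.004 ] q7 -0.175 t 8.15
shift cm [  5.03   1.81 -20.19] turn y 88.39
t 8.15 pos [0.4752 0.1837 0.2784] az 13.39 F [ 1.53 -0.04 -1.13] T [ 0.02  -0.026  0.046] w 0.563 q [-0.89  0.15  0.45  1.92 -0.08  1.08 -0.18]
```

apply_moves:
  moves:
    - [[0, 7, 0, 0.4, 0, -2, 0.6], [0, 14, 0, 0.8, 0, -4, 0.6], [0, 21, 0, 1.3, 0, -6, 0.6], [0, 28, 0, 1.8, 0, -8, 0.6], [0, 35, 0, 2.4, 0, -10, 0.6], [0, 42, 0, 2.9, 0, -12, 0.6], [0, 49, 0, 3.5, 0, -14, 0.6], [0, 56, 0, 4, 0, -16, 0.6], [0, 63, 0, 4.5, 0, -18, 0.6], [0, 70, 0, 5, 0, -20, 0.6], [0, 77, 0, 5, 0, -20.2, 0.6], [0, 84, 0, 5, 0, -20.2, 0.6]]

```text
time_s: 9.15
position: [0.5676, -0.0045, 0.2718]
ee_rot: [-0.575, 0.576, -0.411, 0.411]
force: [-0.2, 0.3, 0.1]
grip_width: 0.799
```

apply_moves:
  moves:
    - [[0, 4, 0, 0, 0, 0, 0.6], [0, 4, 0, 0, 0, 0, 0.6], [0, 4, 0, 0, 0, 0, 0.6]]

```text
time_s: 9.4
position: [0.5672, -0.0022, 0.2717]
ee_rot: [-0.563, 0.563, -0.428, 0.428]
force: [0.1, -0.3, -0.5]
grip_width: 0.799
```

```bash
python3 - <<'E'
from h import *
for n in("side","top"):
    im=robot.grab_frame(n)[:,:,::-1].copy()
    if n=="side":crop(im,170,70,320,190,5,"pics/sc6.png")
    else:crop(im,120,130,280,250,5,"pics/tc6.png")
plan((.571,-.001,.133),-75); st()
E
```

```text
pos [ 0.5672 -0.0022  0.272 ] az -74.44 tilt [-1.e-04 -1.e+00 -0.e+00] q7 -1.142 t 9.5
shift cm [-1.00e-02  1.39e+01  4.00e-01] turn y 0.56
t 9.5 pos [ 0.5672 -0.0022  0.272 ] az -74.44 F [-0.32  0.32 -0.48] T [-0.021  0.009 -0.026] w 0.795 q [-0.74  0.33  0.81  1.81 -0.26  1.11 -1.14]
```

View pics/sc6.png

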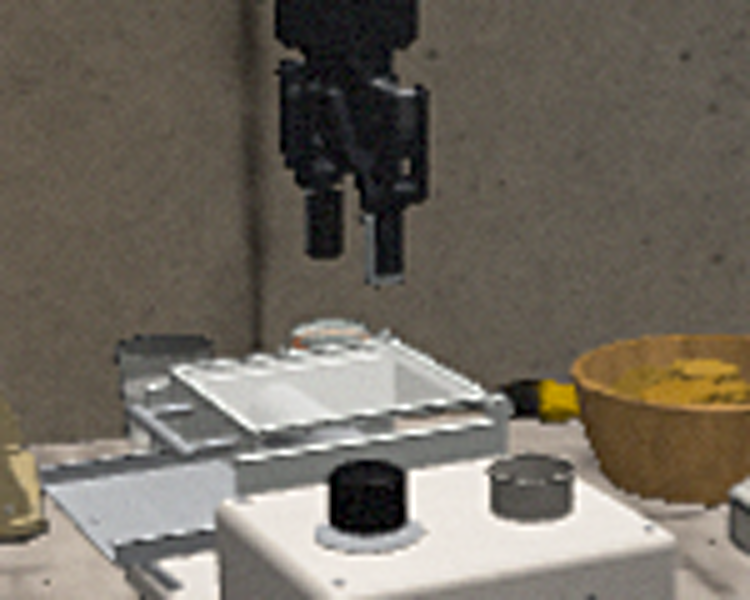

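View pics/tc6.png

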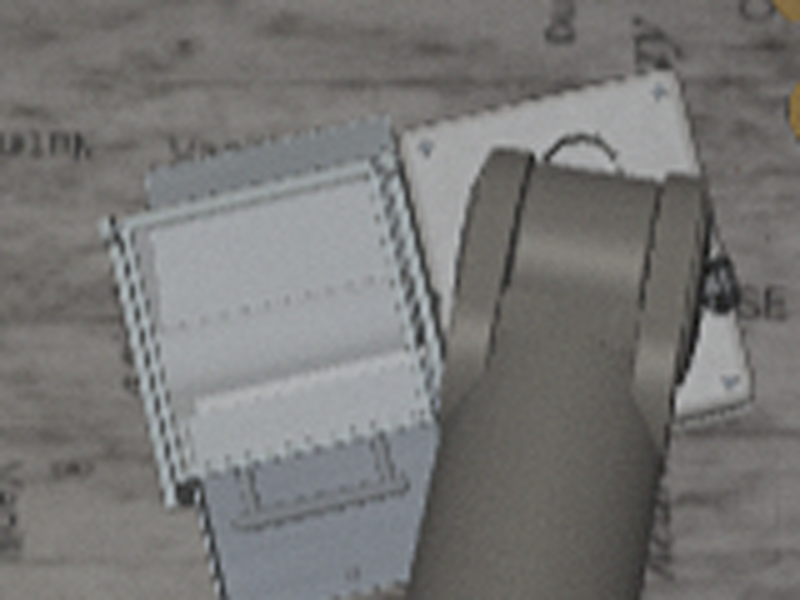

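```bash
python3 - <<'E'
from h import *
s=robot.state();M=R.from_quat(s['ee_rot'],scalar_first=True).as_matrix();p=s['position']+np.array([0,0,.01])
for k in(-.034-.006,.034+.006): print(proj("side",p+M[:,0]*k), (proj("side",p+M[:,0]*k)-[170,70])*5)
print((proj("side",[[.571,-.001,.165],[.571,-.001,.131]])-[170,70])*5)
E
```

```text
[[234.1386666  120.31772791]] [[320.69333298 251.58863954]]
[[246.74100237 126.00272011]] [[383.70501185 280.01360053]]
[[363.77705175 470.13302561]
 [365.4320896  527.3480294 ]]
```

apply_moves:
  moves:
    - [[0, 0, 0, -0.1, 2, 0.4, 0.6], [0, 0, 0, -0.1, 4, 0.4, 0.6], [0, 0, 0, -0.1, 6, 0.4, 0.6], [0, 0, 0, -0.1, 8, 0.4, 0.6], [0, 0, 0, -0.1, 9, 0.4, 0.6], [0, 0, 0, -0.1, 10, 0.4, 0.6], [0, 0, 0, -0.1, 10.5, 0.4, 0.6]]

```text
time_s: 10.08
position: [0.5707, -0.0004, 0.1663]
ee_rot: [-0.563, 0.563, -0.428, 0.428]
force: [0.1, 0.3, 0.4]
grip_width: 0.8
```

apply_moves:
  moves:
    - [[0, 0, 0, 0, 1, 0, 0.6], [0, 0, 0, 0, 2, 0, 0.6], [0, 0, 0, 0, 3, 0, 0.6], [0, 0, 0, 0, 3.4, 0, 0.6], [0, 0, 0, 0, 3.4, 0, 0.6]]

```text
time_s: 10.5
position: [0.5702, -0.0004, 0.132]
ee_rot: [-0.562, 0.563, -0.429, 0.428]
force: [-0.1, 0.8, 0.1]
grip_width: 0.802
```

```bash
python3 - <<'E'
from h import *
for n in("side",):
    im=robot.grab_frame(n)[:,:,::-1].copy()
    crop(im,200,110,280,190,7,"pics/sc7.png")
plan((.571,0,.133),-75); st()
E
```

```text
pos [ 5.707e-01 -5.000e-04  1.327e-01] az -74.58 tilt [ 0.e+00 -1.e+00 -9.e-04] q7 -1.015 t 10.55
shift cm [-0.04 -0.03  0.05] turn y 0.42
t 10.55 pos [ 5.707e-01 -5.000e-04  1.327e-01] az -74.58 F [-0.43  0.02 -0.37] T [0.007 0.024 0.027] w 0.795 q [-0.63  0.51  0.7   1.93 -0.42  0.85 -1.01]
```

View pics/sc7.png

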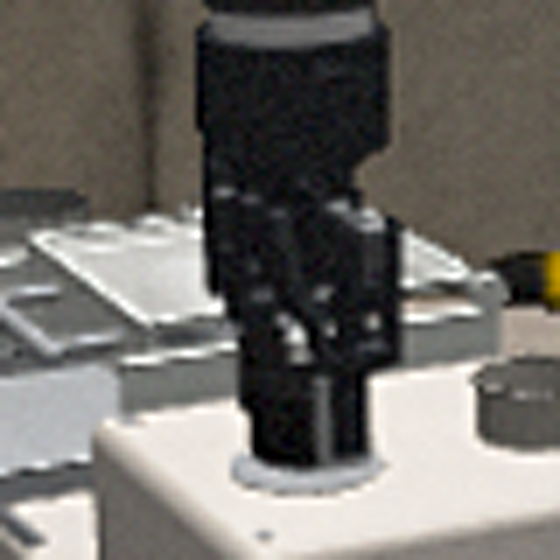

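apply_moves:
  moves:
    - [[0, 0, 0, 0, 0, 0, 0.4], [0, 0, 0, 0, 0, 0, 0.2], [0, 0, 0, 0, 0, 0, 0.05], [0, 0, 0, 0, 0, 0, -0.1], [0, 0, 0, 0, 0, 0, -0.3], [0, 0, 0, 0, 0, 0, -0.3], [0, 0, 0, 0, 0, 0, -0.3]]
  newtons: 20

```text
time_s: 11.13
position: [0.5706, 0.0036, 0.1339]
ee_rot: [0.564, -0.562, 0.429, -0.426]
force: [-4.0, 9.4, 8.8]
grip_width: 0.508
```

```bash
python3 -c "
from h import *
plan((.571,0,.133),-75); st()"
```

```text
pos [0.5706 0.0036 0.1339] az -74.41 tilt [-5.6e-03 -1.0e+00  3.0e-04] q7 -1.015 t 11.13
shift cm [ 0.36  0.09 -0.06] turn y 0.59
t 11.13 pos [0.5706 0.0036 0.1339] az -74.41 F [-4.03  9.4   8.81] T [1.925 1.001 0.076] w 0.508 q [-0.63  0.5   0.69  1.93 -0.43  0.86 -1.01]
```

apply_moves:
  moves:
    - [[0, 0, 0, -0.2, 0, 0, -0.3], [0, 0, 0, -0.4, 0, 0, -0.3], [0, 0, 0, -0.4, 0, 0, -0.3]]

```text
time_s: 11.38
position: [0.5705, 0.0038, 0.1339]
ee_rot: [0.563, -0.562, 0.428, -0.429]
force: [-1.5, 1.8, 6.4]
grip_width: 0.509
```

```bash
python3 -c "
from h import *
st()"
```

```text
t 11.38 pos [0.5705 0.0038 0.1339] az -74.56 F [-1.47  1.78  6.42] T [0.526 0.138 0.024] w 0.509 q [-0.64  0.5   0.7   1.93 -0.42  0.85 -1.02]
```

apply_moves:
  moves:
    - [[0, -3, 0, 0, 0, 0, -0.3], [0, -6, 0, 0, 0, 0, -0.3], [0, -9, 0, 0, 0, 0, -0.3]]

```text
time_s: 11.63
position: [0.5707, 0.0036, 0.134]
ee_rot: [0.595, -0.594, 0.382, -0.383]
force: [-1.8, 0.8, 8.3]
grip_width: 0.507
```

```bash
python3 -c "
from h import *
st()"
```

```text
t 11.63 pos [0.5707 0.0036 0.134 ] az -65.47 F [-1.81  0.84  8.31] T [ 0.226  0.376 -0.106] w 0.507 q [-0.61  0.49  0.65  1.93 -0.39  0.85 -0.89]
```

apply_moves:
  moves:
    - [[0, -3, 0, 0, 0, 0, -0.3], [0, -6, 0, 0, 0, 0, -0.3], [0, -9, 0, 0, 0, 0, -0.3]]

```text
time_s: 11.88
position: [0.5707, 0.0034, 0.134]
ee_rot: [0.623, -0.623, 0.334, -0.335]
force: [-0.4, 1.3, 6.0]
grip_width: 0.512
```

```bash
python3 -c "
from h import *
st()"
```

```text
t 11.88 pos [0.5707 0.0034 0.134 ] az -56.46 F [-0.37  1.32  5.95] T [ 0.441  0.204 -0.043] w 0.512 q [-0.58  0.48  0.61  1.93 -0.37  0.84 -0.76]
```

apply_moves:
  moves:
    - [[0, -3, 0, 0, 0, 0, -0.3], [0, -6, 0, 0, 0, 0, -0.3], [0, -9, 0, 0, 0, 0, -0.3], [0, -12, 0, 0, 0, 0, -0.3]]

```text
time_s: 12.22
position: [0.5709, 0.0032, 0.1339]
ee_rot: [0.655, -0.654, 0.267, -0.268]
force: [0.7, -0.2, 4.1]
grip_width: 0.508
```

```bash
python3 -c "
from h import *
st()"
```

```text
t 12.22 pos [0.5709 0.0032 0.1339] az -44.46 F [ 0.73 -0.22  4.13] T [ 0.132 -0.077  0.052] w 0.508 q [-0.54  0.47  0.56  1.93 -0.33  0.83 -0.58]
```

apply_moves:
  moves:
    - [[0, -3, 0, 0, 0, 0, -0.3], [0, -6, 0, 0, 0, 0, -0.3], [0, -9, 0, 0, 0, 0, -0.3]]

```text
time_s: 12.47
position: [0.5711, 0.003, 0.134]
ee_rot: [0.674, -0.673, 0.215, -0.217]
force: [2.0, 0.2, 2.6]
grip_width: 0.511
```

```bash
python3 -c "
from h import *
st()"
```

```text
t 12.47 pos [0.5711 0.003  0.134 ] az -35.51 F [2.01 0.2  2.64] T [ 0.249 -0.304 -0.106] w 0.511 q [-0.51  0.46  0.52  1.93 -0.3   0.83 -0.45]
```

apply_moves:
  moves:
    - [[0, -3, 0, 0, 0, 0, -0.3], [0, -6, 0, 0, 0, 0, -0.3], [0, -9, 0, 0, 0, 0, -0.3], [0, -12, 0, 0, 0, 0, -0.3], [0, -15, 0, 0, 0, 0, -0.3], [0, -18, 0, 0, 0, 0, -0.3], [0, -21, 0, 0, 0, 0, -0.3]]

```text
time_s: 13.05
position: [0.5715, 0.0027, 0.134]
ee_rot: [-0.701, 0.701, -0.088, 0.09]
force: [3.9, -0.2, 1.6]
grip_width: 0.51
```

```bash
python3 -c "
from h import *
st()"
```

```text
t 13.05 pos [0.5715 0.0027 0.134 ] az -14.47 F [ 3.94 -0.16  1.62] T [ 0.09  -0.482  0.011] w 0.51 q [-0.44  0.45  0.43  1.92 -0.24  0.82 -0.14]
```

apply_moves:
  moves:
    - [[0, -2, 0, 0, 0, 0, -0.3], [0, -2, 0, 0, 0, 0, -0.3]]

```text
time_s: 13.22
position: [0.5716, 0.0027, 0.134]
ee_rot: [0.703, -0.703, 0.076, -0.079]
force: [4.4, -1.4, 2.5]
grip_width: 0.51
```

```bash
python3 -c "
from h import *
st()"
```

```text
t 13.22 pos [0.5716 0.0027 0.134 ] az -12.58 F [ 4.42 -1.35  2.5 ] T [-0.095 -0.548 -0.09 ] w 0.51 q [-0.44  0.44  0.42  1.92 -0.24  0.82 -0.11]
```

apply_moves:
  moves:
    - [[0, -2, 0, 0, 0, 0, -0.3], [0, -2, 0, 0, 0, 0, -0.3]]

```text
time_s: 13.38
position: [0.5716, 0.0027, 0.134]
ee_rot: [-0.704, 0.704, -0.064, 0.067]
force: [5.0, -1.7, 3.3]
grip_width: 0.51
```

```bash
python3 -c "
from h import *
st()"
```

```text
t 13.38 pos [0.5716 0.0027 0.134 ] az -10.64 F [ 4.97 -1.74  3.31] T [-0.277 -0.788 -0.189] w 0.51 q [-0.43  0.44  0.41  1.92 -0.23  0.82 -0.08]
```

apply_moves:
  moves:
    - [[0, -1, 0, 0, 0, 0, -0.3], [0, -1, 0, 0, 0, 0, -0.3]]

```text
time_s: 13.55
position: [0.5716, 0.0027, 0.134]
ee_rot: [-0.705, 0.705, -0.058, 0.061]
force: [5.6, -2.0, 4.2]
grip_width: 0.509
```

```bash
python3 -c "
from h import *
st()"
```

```text
t 13.55 pos [0.5716 0.0027 0.134 ] az -9.67 F [ 5.61 -1.95  4.21] T [-0.277 -0.894 -0.123] w 0.509 q [-0.43  0.44  0.4   1.92 -0.23  0.82 -0.07]
```

apply_moves:
  moves:
    - [[0, 0, 0, 0.1, 0, 0, -0.3], [0, -1, 0, 0.2, 0, 0, -0.3], [0, -1, 0, 0.2, 0, 0, -0.3]]

```text
time_s: 13.8
position: [0.5717, 0.0027, 0.1339]
ee_rot: [0.705, -0.705, 0.053, -0.053]
force: [-1.3, -1.3, 10.8]
grip_width: 0.51
```

```bash
python3 -c "
from h import *
st()"
```

```text
t 13.8 pos [0.5717 0.0027 0.1339] az -8.65 F [-1.32 -1.32 10.78] T [-0.078  0.418 -0.02 ] w 0.51 q [-0.42  0.44  0.4   1.92 -0.23  0.83 -0.05]
```

apply_moves:
  moves:
    - [[0, -1, 0, 0, 0, 0, -0.3], [0, -1, 0, 0, 0, 0, -0.3]]

```text
time_s: 13.97
position: [0.5717, 0.0027, 0.1339]
ee_rot: [0.706, -0.705, 0.047, -0.047]
force: [-1.4, 0.1, 10.1]
grip_width: 0.509
```

```bash
python3 -c "
from h import *
st()"
```

```text
t 13.97 pos [0.5717 0.0027 0.1339] az -7.67 F [-1.41  0.09 10.05] T [-0.029  0.385 -0.145] w 0.509 q [-0.42  0.44  0.4   1.92 -0.23  0.82 -0.04]
```

apply_moves:
  moves:
    - [[0, -1, 0, 0, 0, 0, -0.3], [0, -1, 0, 0, 0, 0, -0.3]]

```text
time_s: 14.13
position: [0.5718, 0.0027, 0.1339]
ee_rot: [0.706, -0.706, 0.041, -0.041]
force: [1.6, -0.8, 7.3]
grip_width: 0.506
```

```bash
python3 -c "
from h import *
st()"
```

```text
t 14.13 pos [0.5718 0.0027 0.1339] az -6.65 F [ 1.55 -0.78  7.26] T [-0.005  0.199 -0.036] w 0.506 q [-0.42  0.44  0.39  1.92 -0.22  0.82 -0.02]
```

apply_moves:
  moves:
    - [[0, -3, 0, 0, 0, 0, -0.3], [0, -6, 0, 0, 0, 0, -0.3], [0, -9, 0, 0, 0, 0, -0.3], [0, -12, 0, 0, 0, 0, -0.3], [0, -15, 0, 0, 0, 0, -0.3], [0, -18, 0, 0, 0, 0, -0.3], [0, -22, 0, 0, 0, 0, -0.3]]

```text
time_s: 14.72
position: [0.5723, 0.0027, 0.1339]
ee_rot: [-0.701, 0.701, 0.096, -0.095]
force: [0.9, -0.7, 8.4]
grip_width: 0.511
```

```bash
python3 -c "
from h import *
st()"
```

```text
t 14.72 pos [0.5723 0.0027 0.1339] az 15.48 F [ 0.93 -0.69  8.4 ] T [-0.228 -0.033 -0.02 ] w 0.511 q [-0.34  0.43  0.3   1.91 -0.17  0.82  0.31]
```

apply_moves:
  moves:
    - [[0, -2, 0, 0, 0, 0, -0.3], [0, -2, 0, 0, 0, 0, -0.3]]

```text
time_s: 14.88
position: [0.5724, 0.0027, 0.1339]
ee_rot: [-0.699, 0.699, 0.108, -0.107]
force: [2.2, -0.4, 7.9]
grip_width: 0.508
```

```bash
python3 -c "
from h import *
st()"
```

```text
t 14.88 pos [0.5724 0.0027 0.1339] az 17.42 F [ 2.22 -0.37  7.87] T [-0.242 -0.03  -0.09 ] w 0.508 q [-0.34  0.43  0.29  1.91 -0.16  0.82  0.34]
```

apply_moves:
  moves:
    - [[0, -2, 0, 0, 0, 0, -0.3], [0, -2, 0, 0, 0, 0, -0.3]]

```text
time_s: 15.05
position: [0.5724, 0.0027, 0.1339]
ee_rot: [-0.697, 0.697, 0.12, -0.119]
force: [1.0, -0.6, 8.9]
grip_width: 0.51
```

```bash
python3 -c "
from h import *
st()"
```

```text
t 15.05 pos [0.5724 0.0027 0.1339] az 19.4 F [ 1.01 -0.63  8.88] T [-0.167 -0.047 -0.122] w 0.51 q [-0.33  0.43  0.28  1.91 -0.16  0.82  0.37]
```

apply_moves:
  moves:
    - [[0, -1, 0, 0, 0, 0, -0.3], [0, -1, 0, 0, 0, 0, -0.3]]

```text
time_s: 15.22
position: [0.5724, 0.0027, 0.1339]
ee_rot: [-0.696, 0.696, 0.125, -0.124]
force: [2.0, -0.3, 7.8]
grip_width: 0.508
```

```bash
python3 -c "
from h import *
st()"
```

```text
t 15.22 pos [0.5724 0.0027 0.1339] az 20.35 F [ 2.   -0.33  7.77] T [-0.162 -0.087 -0.166] w 0.508 q [-0.33  0.43  0.27  1.91 -0.16  0.82  0.38]
```

apply_moves:
  moves:
    - [[0, -1, 0, 0, 0, 0, -0.3], [0, -1, 0, 0, 0, 0, -0.3]]

```text
time_s: 15.38
position: [0.5725, 0.0027, 0.1339]
ee_rot: [-0.695, 0.695, 0.132, -0.131]
force: [1.2, -0.1, 7.8]
grip_width: 0.508
```

```bash
python3 -c "
from h import *
st()"
```

```text
t 15.38 pos [0.5725 0.0027 0.1339] az 21.36 F [ 1.22 -0.14  7.84] T [-0.192 -0.087 -0.053] w 0.508 q [-0.33  0.43  0.27  1.91 -0.15  0.82  0.4 ]
```

apply_moves:
  moves:
    - [[0, -1, 0, 0, 0, 0, -0.3], [0, -1, 0, 0, 0, 0, -0.3]]

```text
time_s: 15.55
position: [0.5724, 0.0028, 0.1339]
ee_rot: [-0.694, 0.694, 0.137, -0.137]
force: [2.0, 0.4, 8.2]
grip_width: 0.507
```

```bash
python3 -c "
from h import *
st()"
```

```text
t 15.55 pos [0.5724 0.0028 0.1339] az 22.34 F [2.01 0.42 8.16] T [-0.159 -0.12  -0.155] w 0.507 q [-0.32  0.43  0.27  1.91 -0.15  0.82  0.41]
```

apply_moves:
  moves:
    - [[0, -1, 0, 0, 0, 0, -0.3], [0, -1, 0, 0, 0, 0, -0.3]]

```text
time_s: 15.72
position: [0.5725, 0.0028, 0.134]
ee_rot: [-0.692, 0.693, 0.144, -0.143]
force: [0.5, -0.1, 10.0]
grip_width: 0.514
```

```bash
python3 -c "
from h import *
st()"
```

```text
t 15.72 pos [0.5725 0.0028 0.134 ] az 23.36 F [ 0.47 -0.11 10.05] T [-0.19  -0.044 -0.08 ] w 0.514 q [-0.32  0.43  0.26  1.91 -0.15  0.82  0.43]
```

apply_moves:
  moves:
    - [[0, -3, 0, 0, 0, 0, -0.3], [0, -6, 0, 0, 0, 0, -0.3], [0, -9, 0, 0, 0, 0, -0.3], [0, -12, 0, 0, 0, 0, -0.3], [0, -15, 0, 0, 0, 0, -0.3], [0, -18, 0, 0, 0, 0, -0.3], [0, -22, 0, 0, 0, 0, -0.3]]

```text
time_s: 16.3
position: [0.573, 0.0031, 0.1339]
ee_rot: [-0.652, 0.652, 0.274, -0.273]
force: [3.8, 1.3, 5.3]
grip_width: 0.51
```

```bash
python3 -c "
from h import *
st()"
```

```text
t 16.3 pos [0.573  0.0031 0.1339] az 45.5 F [3.77 1.3  5.31] T [-0.152 -0.497  0.005] w 0.51 q [-0.25  0.42  0.17  1.9  -0.09  0.82  0.77]
```

apply_moves:
  moves:
    - [[0, -2, 0, 0, 0, 0, -0.3], [0, -2, 0, 0, 0, 0, -0.3]]

```text
time_s: 16.47
position: [0.573, 0.0031, 0.1339]
ee_rot: [-0.647, 0.648, 0.285, -0.284]
force: [2.6, 0.3, 6.4]
grip_width: 0.507
```

```bash
python3 -c "
from h import *
st()"
```

```text
t 16.47 pos [0.573  0.0031 0.1339] az 47.45 F [2.63 0.34 6.38] T [-0.099 -0.464 -0.1  ] w 0.507 q [-0.24  0.42  0.16  1.9  -0.09  0.82  0.8 ]
```

apply_moves:
  moves:
    - [[0, -2, 0, 0, 0, 0, -0.3], [0, -2, 0, 0, 0, 0, -0.3]]

```text
time_s: 16.63
position: [0.573, 0.0031, 0.1339]
ee_rot: [-0.642, 0.643, 0.296, -0.295]
force: [4.2, 0.5, 5.9]
grip_width: 0.51
```

```bash
python3 -c "
from h import *
st()"
```

```text
t 16.63 pos [0.573  0.0031 0.1339] az 49.43 F [4.15 0.46 5.91] T [-0.132 -0.489 -0.166] w 0.51 q [-0.23  0.42  0.15  1.9  -0.09  0.82  0.83]
```

apply_moves:
  moves:
    - [[0, -1, 0, 0, 0, 0, -0.3], [0, -1, 0, 0, 0, 0, -0.3]]

```text
time_s: 16.8
position: [0.573, 0.0032, 0.1339]
ee_rot: [-0.64, 0.64, 0.302, -0.3]
force: [3.6, 0.6, 5.6]
grip_width: 0.507
```

```bash
python3 -c "
from h import *
st()"
```

```text
t 16.8 pos [0.573  0.0032 0.1339] az 50.38 F [3.6  0.56 5.64] T [-0.071 -0.544 -0.187] w 0.507 q [-0.23  0.42  0.15  1.9  -0.08  0.82  0.84]
```

apply_moves:
  moves:
    - [[0, -1, 0, 0, 0, 0, -0.3], [0, -1, 0, 0, 0, 0, -0.3]]

```text
time_s: 16.97
position: [0.5731, 0.0032, 0.1339]
ee_rot: [-0.637, 0.638, 0.307, -0.306]
force: [3.6, 0.0, 5.4]
grip_width: 0.512
```

```bash
python3 -c "
from h import *
st()"
```

```text
t 16.97 pos [0.5731 0.0032 0.1339] az 51.39 F [3.63 0.   5.36] T [-0.114 -0.603 -0.156] w 0.512 q [-0.23  0.42  0.14  1.9  -0.08  0.82  0.86]
```

apply_moves:
  moves:
    - [[0, -1, 0, 0, 0, 0, -0.3], [0, -1, 0, 0, 0, 0, -0.3]]

```text
time_s: 17.13
position: [0.5731, 0.0032, 0.1339]
ee_rot: [-0.634, 0.635, 0.313, -0.311]
force: [4.0, 1.0, 4.1]
grip_width: 0.511
```

```bash
python3 -c "
from h import *
st()"
```

```text
t 17.13 pos [0.5731 0.0032 0.1339] az 52.4 F [4.02 0.96 4.09] T [-0.133 -0.645 -0.165] w 0.511 q [-0.22  0.42  0.14  1.9  -0.08  0.82  0.87]
```

apply_moves:
  moves:
    - [[0, -1, 0, 0, 0, 0, -0.3], [0, -1, 0, 0, 0, 0, -0.3]]

```text
time_s: 17.3
position: [0.5731, 0.0032, 0.1339]
ee_rot: [-0.631, 0.632, 0.319, -0.317]
force: [3.3, 1.7, 7.3]
grip_width: 0.509
```

```bash
python3 -c "
from h import *
st()"
```

```text
t 17.3 pos [0.5731 0.0032 0.1339] az 53.41 F [3.28 1.68 7.32] T [-0.064 -0.551 -0.147] w 0.509 q [-0.22  0.42  0.14  1.9  -0.08  0.82  0.89]
```

apply_moves:
  moves:
    - [[0, -1, 0, 0, 0, 0, -0.3], [0, -2, 0, 0, 0, 0, -0.3], [0, -3, 0, 0, 0, 0, -0.3], [0, -3, 0, 0, 0, 0, -0.3]]

```text
time_s: 17.63
position: [0.5732, 0.0033, 0.134]
ee_rot: [-0.623, 0.623, 0.335, -0.333]
force: [5.4, 0.2, 3.4]
grip_width: 0.511
```

```bash
python3 -c "
from h import *
st()"
```

```text
t 17.63 pos [0.5732 0.0033 0.134 ] az 56.43 F [5.37 0.19 3.37] T [-0.168 -0.896 -0.102] w 0.511 q [-0.21  0.42  0.12  1.9  -0.07  0.82  0.93]
```

apply_moves:
  moves:
    - [[0, -1, 0, 0, 0, 0, -0.3], [0, -2, 0, 0, 0, 0, -0.3], [0, -3, 0, 0, 0, 0, -0.3], [0, -3, 0, 0, 0, 0, -0.3]]

```text
time_s: 17.97
position: [0.5732, 0.0033, 0.1339]
ee_rot: [-0.614, 0.615, 0.352, -0.35]
force: [4.4, 0.3, 6.1]
grip_width: 0.513
```

```bash
python3 -c "
from h import *
st()"
```

```text
t 17.97 pos [0.5732 0.0033 0.1339] az 59.44 F [4.45 0.31 6.14] T [ 0.004 -0.77  -0.105] w 0.513 q [-0.2   0.42  0.11  1.9  -0.06  0.82  0.98]
```

apply_moves:
  moves:
    - [[0, -1, 0, 0, 0, 0, -0.3], [0, -2, 0, 0, 0, 0, -0.3], [0, -3, 0, 0, 0, 0, -0.3], [0, -3, 0, 0, 0, 0, -0.3]]

```text
time_s: 18.3
position: [0.5733, 0.0034, 0.134]
ee_rot: [-0.604, 0.605, 0.368, -0.366]
force: [3.9, 1.2, 6.7]
grip_width: 0.514
```

```bash
python3 -c "
from h import *
st()"
```

```text
t 18.3 pos [0.5733 0.0034 0.134 ] az 62.45 F [3.94 1.16 6.65] T [ 0.039 -0.691  0.019] w 0.514 q [-0.19  0.42  0.1   1.9  -0.06  0.82  1.03]
```

apply_moves:
  moves:
    - [[0, -3, 0, 0, 0, 0, -0.3], [0, -6, 0, 0, 0, 0, -0.3], [0, -9, 0, 0, 0, 0, -0.3], [0, -12, 0, 0, 0, 0, -0.3], [0, -13, 0, 0, 0, 0, -0.3]]

```text
time_s: 18.72
position: [0.5733, 0.0037, 0.1339]
ee_rot: [-0.558, 0.559, 0.434, -0.432]
force: [4.3, 1.1, 5.3]
grip_width: 0.506
```

```bash
python3 -c "
from h import *
st()"
```

```text
t 18.72 pos [0.5733 0.0037 0.1339] az 75.56 F [4.32 1.12 5.3 ] T [ 0.137 -0.936 -0.052] w 0.506 q [-0.15  0.42  0.05  1.9  -0.03  0.82  1.23]
```

apply_moves:
  moves:
    - [[0, -2, 0, 0, 0, 0, -0.3], [0, -2, 0, 0, 0, 0, -0.3]]

```text
time_s: 18.88
position: [0.5734, 0.0038, 0.1339]
ee_rot: [-0.551, 0.552, 0.444, -0.441]
force: [4.3, 1.6, 5.0]
grip_width: 0.509
```

```bash
python3 -c "
from h import *
st()"
```

```text
t 18.88 pos [0.5734 0.0038 0.1339] az 77.49 F [4.32 1.58 4.98] T [ 0.152 -0.925 -0.097] w 0.509 q [-0.14  0.42  0.04  1.9  -0.02  0.82  1.26]
```

apply_moves:
  moves:
    - [[0, -1, 0, 0, 0, 0, -0.3], [0, -1, 0, 0, 0, 0, -0.3]]

```text
time_s: 19.05
position: [0.5734, 0.0038, 0.134]
ee_rot: [-0.547, 0.548, 0.448, -0.446]
force: [5.4, 2.8, 6.3]
grip_width: 0.509
```

```bash
python3 -c "
from h import *
st()"
```

```text
t 19.05 pos [0.5734 0.0038 0.134 ] az 78.41 F [5.41 2.81 6.35] T [ 0.057 -0.91  -0.323] w 0.509 q [-0.14  0.42  0.03  1.9  -0.02  0.82  1.27]
```

apply_moves:
  moves:
    - [[0, -1, 0, 0, 0, 0, -0.3], [0, -1, 0, 0, 0, 0, -0.3]]

```text
time_s: 19.22
position: [0.5734, 0.0038, 0.1339]
ee_rot: [-0.543, 0.544, 0.453, -0.451]
force: [4.5, 0.9, 5.8]
grip_width: 0.513
```

```bash
python3 -c "
from h import *
st()"
```

```text
t 19.22 pos [0.5734 0.0038 0.1339] az 79.44 F [4.46 0.91 5.83] T [ 0.104 -0.969 -0.119] w 0.513 q [-0.14  0.42  0.03  1.9  -0.02  0.82  1.29]
```

apply_moves:
  moves:
    - [[0, 0, 0, 0, 0, 0, -0.3]]

```text
time_s: 19.3
position: [0.5735, 0.0038, 0.1339]
ee_rot: [-0.543, 0.545, 0.453, -0.451]
force: [5.7, 2.2, 5.5]
grip_width: 0.512
```

```bash
python3 -c "
from h import *
st()"
```

```text
t 19.3 pos [0.5735 0.0038 0.1339] az 79.39 F [5.73 2.19 5.54] T [ 0.105 -0.975 -0.102] w 0.512 q [-0.14  0.42  0.03  1.9  -0.02  0.82  1.29]
```

apply_moves:
  moves:
    - [[0, 0, 0, 0, 0, 0, -0.3]]

```text
time_s: 19.38
position: [0.5735, 0.0038, 0.1339]
ee_rot: [-0.543, 0.545, 0.453, -0.451]
force: [4.8, 2.5, 5.2]
grip_width: 0.509
```

```bash
python3 -c "
from h import *
st()"
```

```text
t 19.38 pos [0.5735 0.0038 0.1339] az 79.39 F [4.77 2.53 5.22] T [ 0.084 -0.955 -0.178] w 0.509 q [-0.14  0.42  0.03  1.9  -0.02  0.82  1.29]
```

apply_moves:
  moves:
    - [[0, -0.7, 0, 0, 0, 0, -0.3], [0, -0.7, 0, 0, 0, 0, -0.3]]

```text
time_s: 19.55
position: [0.5734, 0.0038, 0.1339]
ee_rot: [-0.541, 0.542, 0.456, -0.454]
force: [5.2, 1.6, 5.2]
grip_width: 0.506
```

```bash
python3 -c "
from h import *
st()"
```

```text
t 19.55 pos [0.5734 0.0038 0.1339] az 80.13 F [5.17 1.55 5.25] T [ 0.111 -0.909 -0.117] w 0.506 q [-0.14  0.42  0.03  1.9  -0.02  0.82  1.3 ]
```

apply_moves:
  moves:
    - [[0, -0.7, 0, 0, 0, 0, -0.3], [0, -0.7, 0, 0, 0, 0, -0.3]]

```text
time_s: 19.72
position: [0.5734, 0.0038, 0.1339]
ee_rot: [-0.538, 0.539, 0.459, -0.457]
force: [5.8, 1.9, 4.3]
grip_width: 0.511
```

```bash
python3 -c "
from h import *
st()"
```

```text
t 19.72 pos [0.5734 0.0038 0.1339] az 80.82 F [5.84 1.91 4.31] T [ 0.04  -0.985 -0.289] w 0.511 q [-0.13  0.42  0.02  1.9  -0.01  0.82  1.31]
```

apply_moves:
  moves:
    - [[0, -0.7, 0, 0, 0, 0, -0.3], [0, -0.7, 0, 0, 0, 0, -0.3]]

```text
time_s: 19.88
position: [0.5734, 0.0038, 0.134]
ee_rot: [-0.535, 0.536, 0.463, -0.461]
force: [3.8, 1.6, 5.9]
grip_width: 0.51
```

```bash
python3 -c "
from h import *
st()"
```

```text
t 19.88 pos [0.5734 0.0038 0.134 ] az 81.51 F [3.76 1.64 5.91] T [ 0.034 -0.791 -0.284] w 0.51 q [-0.13  0.42  0.02  1.9  -0.01  0.82  1.32]
```

apply_moves:
  moves:
    - [[0, -0.7, 0, 0, 0, 0, -0.3], [0, -0.7, 0, 0, 0, 0, -0.3]]

```text
time_s: 20.05
position: [0.5733, 0.0039, 0.1339]
ee_rot: [-0.532, 0.533, 0.466, -0.464]
force: [5.2, 1.9, 5.7]
grip_width: 0.507
```

```bash
python3 -c "
from h import *
st()"
```

```text
t 20.05 pos [0.5733 0.0039 0.1339] az 82.2 F [5.22 1.88 5.69] T [ 0.024 -0.87  -0.366] w 0.507 q [-0.13  0.42  0.02  1.9  -0.01  0.82  1.33]
```

apply_moves:
  moves:
    - [[0, 2, 0, 0, 0, 0, -0.3], [0, 4, 0, 0, 0, 0, -0.3], [0, 6, 0, 0, 0, 0, -0.3], [0, 6, 0, 0, 0, 0, -0.3], [0, 6, 0, 0, 0, 0, -0.3]]

```text
time_s: 20.47
position: [0.5734, 0.0037, 0.134]
ee_rot: [-0.556, 0.557, 0.437, -0.435]
force: [5.1, 1.0, 5.8]
grip_width: 0.512
```

```bash
python3 -c "
from h import *
st()"
```

```text
t 20.47 pos [0.5734 0.0037 0.134 ] az 76.19 F [5.11 1.   5.75] T [ 0.063 -0.909 -0.032] w 0.512 q [-0.15  0.42  0.04  1.9  -0.02  0.82  1.24]
```

apply_moves:
  moves:
    - [[0, 6, 0, 0, 0, 0, 0.1], [0, 6, 0, 0, 0, 0, 0.3], [0, 6, 0, 0, 0, 0, 0.3], [0, 6, 0, 0, 0, -0.1, 0.3], [0, 6, 0, 0, 0, -0.2, 0.3], [0, 6, 0, 0, 0, -0.2, 0.3]]

```text
time_s: 20.97
position: [0.5736, 0.0025, 0.1329]
ee_rot: [0.578, -0.578, -0.407, 0.407]
force: [0.7, -0.7, 0.5]
grip_width: 0.649
```

```bash
python3 -c "
from h import *
st()"
```

```text
t 20.97 pos [0.5736 0.0025 0.1329] az 70.27 F [ 0.68 -0.7   0.45] T [-0.028 -0.034  0.025] w 0.649 q [-0.17  0.43  0.07  1.9  -0.04  0.82  1.15]
```

apply_moves:
  moves:
    - [[0, 0, 0, 0.1, 0, 0, 0.2], [0, 0, 0, 0.1, 0, 0, 0.05], [0, 0, 0, 0.1, 0, 0, -0.1], [0, 0, 0, 0.1, 0, 0, -0.3], [0, 0, 0, 0.1, 0, 0, -0.3], [0, 0, 0, 0.1, 0, 0, -0.3]]
  newtons: 20

```text
time_s: 21.47
position: [0.574, 0.0035, 0.1332]
ee_rot: [0.578, -0.578, -0.407, 0.407]
force: [-1.7, -0.8, 2.7]
grip_width: 0.507
```

```bash
python3 -c "
from h import *
st()"
```

```text
t 21.47 pos [0.574  0.0035 0.1332] az 70.22 F [-1.65 -0.81  2.68] T [-0.207  0.34  -0.056] w 0.507 q [-0.17  0.42  0.07  1.89 -0.04  0.82  1.15]
```

apply_moves:
  moves:
    - [[0, 3, 0, 0, 0, 0, -0.3], [0, 6, 0, 0, 0, 0, -0.3], [0, 9, 0, 0, 0, 0, -0.3]]

```text
time_s: 21.72
position: [0.5739, 0.0032, 0.1332]
ee_rot: [-0.609, 0.609, 0.359, -0.359]
force: [-1.5, -1.5, 2.9]
grip_width: 0.508
```

```bash
python3 -c "
from h import *
st()"
```

```text
t 21.72 pos [0.5739 0.0032 0.1332] az 61.07 F [-1.51 -1.5   2.87] T [-0.228  0.452  0.287] w 0.508 q [-0.2   0.43  0.11  1.9  -0.06  0.82  1.  ]
```

apply_moves:
  moves:
    - [[0, 3, 0, 0, 0, 0, -0.3], [0, 6, 0, 0, 0, 0, -0.3], [0, 9, 0, 0, 0, 0, -0.3], [0, 12, 0, 0, 0, 0, -0.3], [0, 15, 0, 0, 0, 0, -0.3], [0, 18, 0, 0, 0, 0, -0.3], [0, 21, 0, 0, 0, 0, -0.3], [0, 21, 0, 0, 0, 0, -0.3]]

```text
time_s: 22.38
position: [0.5734, 0.0027, 0.1332]
ee_rot: [-0.664, 0.664, 0.242, -0.243]
force: [-3.7, -3.8, 5.3]
grip_width: 0.513
```

```bash
python3 -c "
from h import *
st()"
```

```text
t 22.38 pos [0.5734 0.0027 0.1332] az 40.09 F [-3.74 -3.79  5.29] T [-0.72   0.873  0.046] w 0.513 q [-0.26  0.43  0.19  1.9  -0.11  0.82  0.68]
```

apply_moves:
  moves:
    - [[0, 3, 0, 0, 0, 0, -0.3], [0, 6, 0, 0, 0, 0, -0.3], [0, 9, 0, 0, 0, 0, -0.3]]

```text
time_s: 22.63
position: [0.5731, 0.0024, 0.1332]
ee_rot: [-0.681, 0.681, 0.189, -0.19]
force: [-3.8, -3.1, 5.5]
grip_width: 0.51
```

```bash
python3 -c "
from h import *
st()"
```

```text
t 22.63 pos [0.5731 0.0024 0.1332] az 31.13 F [-3.82 -3.07  5.48] T [-0.763  0.897  0.106] w 0.51 q [-0.29  0.43  0.23  1.9  -0.13  0.82  0.55]
```

apply_moves:
  moves:
    - [[0, 3, 0, 0, 0, 0, -0.3], [0, 6, 0, 0, 0, 0, -0.3], [0, 9, 0, 0, 0, 0, -0.3], [0, 12, 0, 0, 0, 0, -0.3], [0, 15, 0, 0, 0, 0, -0.3], [0, 18, 0, 0, 0, 0, -0.3], [0, 21, 0, 0, 0, 0, -0.3], [0, 21, 0, 0, 0, 0, -0.3]]

```text
time_s: 23.3
position: [0.5725, 0.0022, 0.1332]
ee_rot: [-0.704, 0.705, 0.061, -0.063]
force: [-7.7, -4.5, 8.1]
grip_width: 0.507
```

```bash
python3 -c "
from h import *
st()"
```

```text
t 23.3 pos [0.5725 0.0022 0.1332] az 10.09 F [-7.67 -4.45  8.06] T [-0.788  1.467  0.036] w 0.507 q [-0.36  0.44  0.32  1.91 -0.18  0.83  0.23]
```

apply_moves:
  moves:
    - [[0, 0, 0, -0.1, 0, 0, -0.3], [0, 0, 0, -0.3, 0, -0.1, -0.3], [0, 0, 0, -0.3, 0, -0.1, -0.3]]

```text
time_s: 23.55
position: [0.5723, 0.0022, 0.1333]
ee_rot: [-0.704, 0.704, 0.064, -0.062]
force: [3.6, -0.2, -1.7]
grip_width: 0.51
```

```bash
python3 -c "
from h import *
st()"
```

```text
t 23.55 pos [0.5723 0.0022 0.1333] az 10.28 F [ 3.65 -0.23 -1.73] T [-0.294 -0.564 -0.03 ] w 0.51 q [-0.36  0.43  0.32  1.91 -0.18  0.82  0.23]
```

apply_moves:
  moves:
    - [[0, 3, 0, 0, 0, 0, -0.3], [0, 6, 0, 0, 0, 0, -0.3], [0, 9, 0, 0, 0, 0, -0.3]]

```text
time_s: 23.8
position: [0.572, 0.0021, 0.1332]
ee_rot: [-0.707, 0.707, 0.008, -0.007]
force: [0.7, -2.5, 2.9]
grip_width: 0.508
```

```bash
python3 -c "
from h import *
st()"
```

```text
t 23.8 pos [0.572  0.0021 0.1332] az 1.15 F [ 0.71 -2.46  2.92] T [-0.421 -0.062  0.064] w 0.508 q [-0.39  0.44  0.36  1.92 -0.2   0.82  0.09]
```

apply_moves:
  moves:
    - [[0, 3, 0, 0, 0, 0, -0.3], [0, 6, 0, 0, 0, 0, -0.3], [0, 9, 0, 0, 0, 0, -0.3], [0, 12, 0, 0, 0, 0, -0.3], [0, 15, 0, 0, 0, 0, -0.3], [0, 18, 0, 0, 0, 0, -0.3], [0, 21, 0, 0, 0, 0, -0.3], [0, 21, 0, 0, 0, 0, -0.3]]

```text
time_s: 24.47
position: [0.5713, 0.0023, 0.1332]
ee_rot: [0.697, -0.697, 0.122, -0.122]
force: [-1.3, -0.5, 3.5]
grip_width: 0.509
```

```bash
python3 -c "
from h import *
st()"
```

```text
t 24.47 pos [0.5713 0.0023 0.1332] az -19.83 F [-1.3  -0.46  3.53] T [-0.221  0.165 -0.053] w 0.509 q [-0.46  0.45  0.45  1.92 -0.26  0.83 -0.22]
```

apply_moves:
  moves:
    - [[0, 3, 0, 0, 0, 0, -0.3], [0, 6, 0, 0, 0, 0, -0.3], [0, 9, 0, 0, 0, 0, -0.3]]

```text
time_s: 24.72
position: [0.5711, 0.0024, 0.1332]
ee_rot: [0.685, -0.685, 0.176, -0.175]
force: [-0.5, 0.3, 1.5]
grip_width: 0.508
```

```bash
python3 -c "
from h import *
st()"
```

```text
t 24.72 pos [0.5711 0.0024 0.1332] az -28.76 F [-0.46  0.27  1.46] T [-0.01   0.329  0.118] w 0.508 q [-0.49  0.46  0.49  1.92 -0.28  0.83 -0.35]
```

apply_moves:
  moves:
    - [[0, 3, 0, 0, 0, 0, -0.3], [0, 6, 0, 0, 0, 0, -0.3], [0, 9, 0, 0, 0, 0, -0.3], [0, 12, 0, 0, 0, 0, -0.3], [0, 15, 0, 0, 0, 0, -0.3], [0, 18, 0, 0, 0, 0, -0.3], [0, 21, 0, 0, 0, 0, -0.3], [0, 21, 0, 0, 0, 0, -0.3]]

```text
time_s: 25.38
position: [0.5705, 0.0029, 0.1332]
ee_rot: [0.642, -0.641, 0.298, -0.297]
force: [-3.9, -0.6, 7.1]
grip_width: 0.507
```

```bash
python3 -c "
from h import *
st()"
```

```text
t 25.38 pos [0.5705 0.0029 0.1332] az -49.77 F [-3.89 -0.57  7.11] T [ 0.032  0.866 -0.049] w 0.507 q [-0.56  0.48  0.58  1.93 -0.35  0.84 -0.66]
```

apply_moves:
  moves:
    - [[0, 0, 0, 0, 0, 0, 0.1], [0, 0, 0, 0, 0, 0, 0.3], [0, 0, 0, 0, 0, 0, 0.5], [0, 0, 0, 0, 0, 0, 0.5], [0, 0, 0, 0, 0, 0, 0.5]]

```text
time_s: 25.8
position: [0.5713, 0.0021, 0.133]
ee_rot: [0.642, -0.641, 0.297, -0.297]
force: [0.7, -0.7, -0.1]
grip_width: 0.749
```

```bash
python3 -c "
from h import *
st()"
```

```text
t 25.8 pos [0.5713 0.0021 0.133 ] az -49.75 F [ 0.73 -0.74 -0.08] T [-0.016 -0.    -0.026] w 0.749 q [-0.56  0.48  0.58  1.93 -0.35  0.84 -0.66]
```

apply_moves:
  moves:
    - [[0, 0, 0, 0, -1, 0, 0.5], [0, 0, 0, 0, -3, 0, 0.5], [0, 0, 0, 0, -6, 0, 0.5], [0, 0, 0, 0, -9, 0, 0.5], [0, 0, 0, 0, -13, 0, 0.5], [0, 0, 0, 0, -17, 0, 0.5], [0, 0, 0, 0, -17, 0, 0.5]]

```text
time_s: 26.38
position: [0.5752, 0.001, 0.3117]
ee_rot: [0.644, -0.639, 0.294, -0.302]
force: [1.7, -1.3, 0.0]
grip_width: 0.753
```

apply_moves:
  moves:
    - [[0, 0, 0, -7, 0, -7, 0.5], [0, 0, 0, -7, 0, -7, 0.5], [0, 0, 0, -7, 0, -7, 0.5], [0, 0, 0, -7, 0, -7, 0.5], [0, 0, 0, -7, 0, -7, 0.5], [0, 0, 0, -7, 0, -7, 0.5]]

```text
time_s: 26.88
position: [0.4735, 0.0104, 0.3038]
ee_rot: [0.642, -0.641, 0.297, -0.298]
force: [0.3, -1.1, -0.2]
grip_width: 0.752
```

```bash
python3 - <<'E'
from h import *
st()
for n in("side","top"):
    im=robot.grab_frame(n)[:,:,::-1].copy();cv2.imwrite(f"pics/{n}9.png",im)
    if n=="side":crop(im,170,70,320,190,5,"pics/sc9.png")
    else:crop(im,120,130,280,250,5,"pics/tc9.png")
E
```

```text
t 26.88 pos [0.4735 0.0104 0.3038] az -49.77 F [ 0.3  -1.14 -0.18] T [ 0.005  0.008 -0.063] w 0.752 q [-0.79  0.05  0.68  1.96 -0.04  1.14 -0.97]
```

View pics/sc9.png

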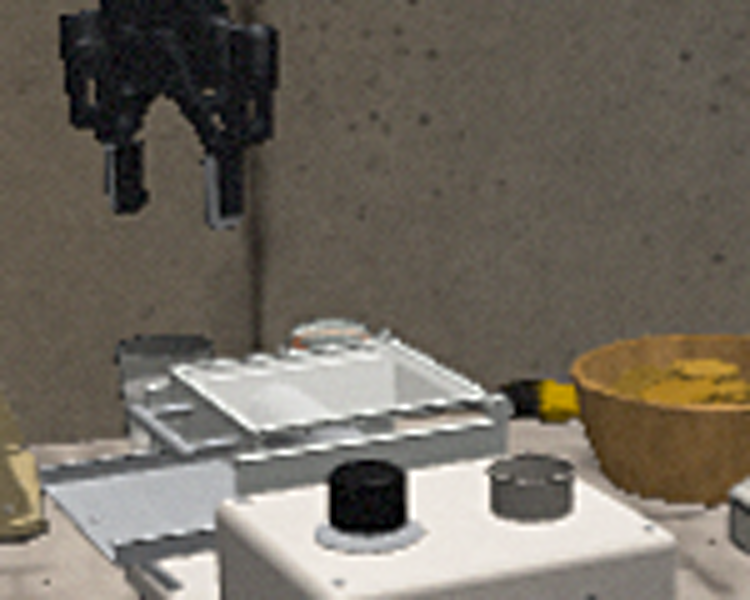

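View pics/tc9.png

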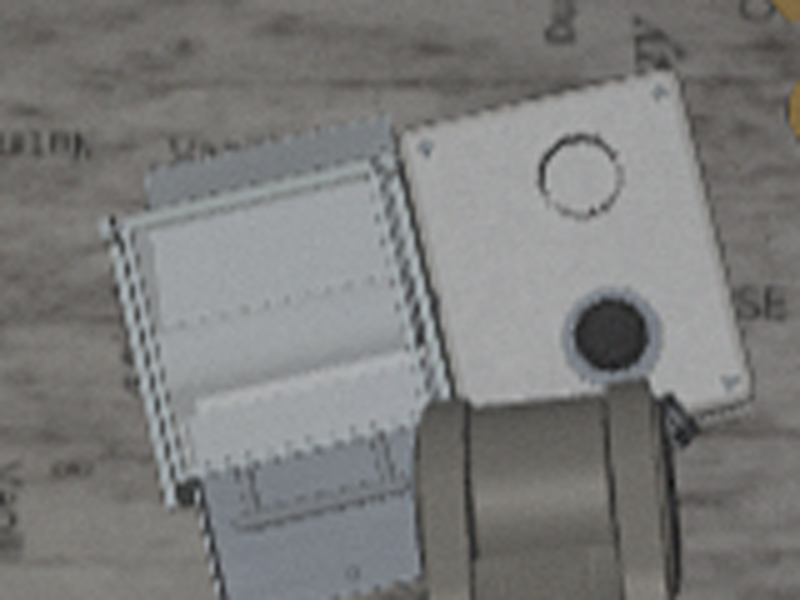

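```bash
python3 -c "
from h import *
st();print(robot.hand_in())"
```

```text
t 26.98 pos [0.4737 0.0102 0.3034] az -49.8 F [-0.06 -1.09  0.39] T [ 0.019  0.03  -0.046] w 0.753 q [-0.79  0.06  0.68  1.96 -0.04  1.14 -0.97]
the job is handed in; nothing more can be done
None
```

I handed the job in at about 27 s with the guard closed and the selector, by feel, four clicks forward of its end stop. No verdict was reported.

- **Guard (done first, to clear the space):** I gripped the bar handle and lowered it along its arc at about 0.5 rad/s. I then pressed it down with shut fingers until the force rose sharply at 145 mm, the height worked out for the closed bar. That press reached 39.6 N just before I backed off, close to the 40 N body limit, though it was the fingers pressing.
- **Back to the stop:** I turned the knob anticlockwise at the lightest grip. It passed five detents, so it had been left in the sixth notch. The torque then rose to about 0.37 N m, which I took as the stop; that is below the 0.53 N m limit. I backed off and let go so the knob settled into the first notch.
- **Four clicks forward:** I gripped again and turned exactly 120° clockwise. The torque was close to zero at each 30° step. I then let go and drew the arm back.

**Last checks:** In the pictures the guard lies level and the round cutter has not visibly moved. I did not re-measure the bell cutter or the ring, but the arm did not go near them. The arm was clear of the machine at hand-in.

**Less certain:** Torque readings scattered by about ±0.05 N m, so single readings sometimes disagreed, for example 0.32 followed by 0.12 N m near the stop. I counted clicks by angle and the overall torque pattern. The roller height could not be checked, because one step is smaller than the measurement noise.

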